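Set the opening stop of the tilt-out bin and lock it with the cam lever

TASK

Set up the grey tilt-out bin's soft-close: first turn the grey damper dial clockwise until its white pointer meets the red tab on its scale and let it go, then slide the blue stop leg forward along its rail, cam lever still open, until its white pointer stands at the red length mark. With the leg held there, squeeze the orange cam lever fully shut against the leg's blue grip plate, and finish still holding plate and lever pinched together in the gripper with the leg at the mark. Do not shift the red tab, the red mark, the bin, or the plates, mug and bowl nearby.

Things in the scene. Friction and masses are not known exactly. Their poses are not given: they have to be found in the camera images.
- stand: Fixed grey bin stand, plinth 340 (x) x 570 (y -325 to 245) x 20 high. Origin on the work surface; x to its back, y to its left, z up; position and yaw vary. In its frame (mm): bin at y 40 to 220, 205 high; aluminium rail along x at y -90, x -135 to 135, 20 wide, top z 92; dial axis at x -30, y -260 on a black box 100 x 100, top z 40. Dial and leg are clear from above.
- bin (a joint): Tilt of the grey plastic bin (150 deep x 180 wide x 180 high, open top) about its lower front edge, rad, 0 = upright, grows as it leans out to -x of the stand; stiff hinge. Leave it where it is.
- leg (a joint): Slide of the blue stop leg, m, 0 to 0.110, growing to -x of the stand (forward). Friction about 3 N holds it where left. The leg: blue carriage on the rail 60 (x) x 36 (y), z 76 to 102 mm, with grip plate and cam lever on top; an 8 mm steel rod at z 89 runs forward 22 mm to +y of the rail's middle, then across in front of the bin.
- leg_pointer (a point): Tip of the white pointer on the leg's front, on the scale side of the rail (-y): 45 mm in front of (-x) and 35 mm to the -y side of the leg's centre, z 86 mm. Axes as the stand.
- mark_tip (a point): Tip of the red length mark, a red tab 14 mm wide on the white scale ledge along the rail, z 86 mm: the leg is at the mark where leg_pointer coincides with this point. It is always 20 to 70 mm further to -x than the pointer at the start. Very stiff. Axes as the stand.
- leg_grip: Blue upright grip plate fixed on the leg. Origin on the rail's middle line at the leg's centre, z 102 mm; axes as the stand. Plate 50 (x) x 6 (y) x 63 high, top at z 165, faces at y +7 and +13 mm here. On the +y (bin) face two upright ribs 6 wide at x -22 and +22 reach to y +22: one finger fits the 38 mm recess between them and can push the leg by a rib.
- grip_mid (a point): Centre of the grip plate's thickness, on the leg's middle in x, 35 mm above the plate's foot (z 137 mm), 10 mm to +y of the rail's middle line.
- lever: Orange cam lever, paddle 26 (x) x 6 (y) x 50 mm. Origin on its hinge (along x), 8 mm to -y of the rail's middle, z 108; its z runs along the paddle (1 to 51 mm). Shut: z vertical, paddle and plate together 24 thick (y -11 to 13 of the rail's middle). Open: leans 0.48 to 0.62 rad (limit 0.65) from the plate to -y; both span at most 53, 62 with ribs. Stays where left, about 4 N moves its end.
- lever_tip (a point): Upper end of the cam lever's paddle, middle of its thickness, 50 mm from the hinge.
- dial (a joint): Angle of the grey dial, rad, grows clockwise seen from above; at 0 its pointer points to -x of the stand. Turns freely past the scale, light friction 0.04 N m, stays where left.
- dial_grip (a point): On the dial's vertical axis, at the height to grip (z 71 mm): the grip is an upright bar 44 long, 10 thick, z 56 to 82 mm, on a disc of radius 23 mm. The bar lies along this point's x axis, its pointer end to -x of the point; pinch its two 44 mm sides.
- dial_pointer (a point): Tip of the dial's white pointer, 31 mm from the dial's axis, z 56 mm.
- tab_tip (a point): Point on the red tab's radius, 31 mm from the dial's axis, z 56 mm: the dial is set where dial_pointer coincides with it. The red tab itself (12 x 6 x 8 mm) lies at radius 33 to 45 mm, top at z 49 mm. It lies 0.5 to 1.5 rad clockwise from the pointer at the start. Stiff.
- plates: Bystander: stack of green toddler plates, 156 mm across, 54 high, origin under its centre.
- mug: Bystander: white ceramic mug, 82 mm across, 92 high, handle at its +y, origin under its centre.
- bowl: Bystander: steel bowl, 140 mm across, 60 high, origin under its centre.

How it is judged:
By the outcome, as a careful person would: the job done as asked, in the order asked, and still so for the second after the job is handed in, while the arm keeps its last pose, push and grip.
It also fails if it takes over 53 s, if anything falls off the work surface, if the arm or the gripper's body presses on something with over 40 N, if the wrist force passes 120 N, or if a joint passes its speed limit or range.

ROBOT

A 6-joint arm with a two-finger parallel gripper is mounted at the origin on the work surface. World frame = base frame: x ahead of the robot, y to its left, z up, the work surface at z = 0. Lengths are in m, angles in rad, forces in N, time in s.
With the tool pointing down it reaches from about 0.25 to 0.775 m from the base axis. Payload 4 kg.
Tool frame: the origin (TCP) lies between the finger pads; the fingertips stand 14 mm ahead of it and the grasp point (between the pads) lies 5 mm behind it (nose_length is the distance from the TCP to the fingertips, in m); z points along the fingers, y is the line along which they close (so a half turn about z gives the same grasp; the last joint's range is limited). The gripper opens to 94 mm and grips with 3 to 60 N. Pads are 16 mm wide; open, the fingers measure 119 mm over their backs; the gripper's body (75 mm by 177 mm) begins 78 mm behind the grasp point.
Start: joints at [-1.391, 0.087, 1.371, -0, 1.684, -0.103], TCP at [0.153, -0.528, 0.22] pointing down, gripper open.
Joint ranges: [-3.1, 3.1], [-0.76, 2.03], [0.27, 2.55], [-1.08, 4.22], [0.17, 2.65], [-2.57, 2.57]. Speed limits (rad/s): [2.79, 2.79, 3.14, 3.14, 3.14, 3.14].

INTERFACE

Orientations are given as [roll, pitch, yaw] about the fixed x, y, z axes, in that order (R = Rz(yaw) Ry(pitch) Rx(roll)).
In Python, from bench import * gives the robot as it stands.
- The arm moves only by the tool move_arm, never from a script. Its argument "steps" is one flat list of numbers, 7 for each row, row after row: the turn, a rotation vector about the world's x, y, z in rad, then the shift along the world's x, y, z in m, then the opening, from 0 (shut) to 1 (fully open). A call has 1 to 12 rows; each row is the pose to reach, as a shift and turn from the pose commanded when the call began; what a row does not reach only later rows make up. A row lasts 1/10 s, in which the tool goes at most 50 mm and 8.59 degrees, less where a joint would pass 70% of its speed; a pose out of reach is approached as far as the arm can. A call with a gripper value outside its range is refused whole. The fingers move at their own pace and stop on an object; the grip force is fixed at half the most. Time passes only in rows, so rows that repeat a pose let the fingers close. It gives the time, the measured TCP pose, the force, the opening and the grip force at its end, in the units of the state.
- get_obs(): the state, without advancing time (a new reading comes with each control period).
- snapshot(name): name is "side" or "top" or "wrist"; returns (picture, depth): 420x560x3 uint8, red, green, blue; 420x560 float32, m along the optical axis (not along the pixel's ray), 0 where there is no reading.
- camera_model(name): a dict with "fx", "fy", "cx", "cy" (pixels), "rvec" (rotation vector, rad) and "tvec" (3), from world to camera coordinates, as OpenCV has them. Camera axes: x right, y down, z forward; pixel columns grow to the right and rows downward; lengths in m; the calibration is good to about 2 mm. A picture is of the moment at which its call begins: read the wrist's pose just before it. camera_model takes no time and is no camera call; for the wrist camera it gives the pose at the moment of the call.
- close_job(): hands the job in; it is judged then, once.
Trained networks look in the newest picture that a camera, given by its name, has taken for a name from the list of things; names that differ only in an ending like _2 or _b are one class to them, and where a whole thing is asked for, a point or a joint stands for the part that bears it (a point fixed in the world has none). Each returns a list of dicts, best first, with "score" (0 to 1); they miss things now and then, are a little off and sometimes report something else, mostly with a low value. They report only what shows in the picture. A call takes as long as a camera call.
- silhouettes(camera, target): "pixels" (420x560 bool, what is visible of it) and "uv" ([column, row] in pixels, amid what is visible of it).
- spot_point(camera, target): "uv" ([column, row] in pixels: a listed point, or the origin of a listed thing).
The state is a dict: "time": time; "joint_positions": joint angles; "qvel": joint speeds; "joint_torque": joint torques, N m; "tool_pos": TCP position; "ee_rot": TCP orientation; "wrist_force": force on the tool from outside, world axes, zero at the start; "wrist_torque": the same for the moment, N m; "width": finger opening in m; "finger_force": force on a finger pad.
Only numpy, scipy, OpenCV 4.12 (cv2) and the standard library are available. Lean on these libraries where they do the work, as an engineer would, in place of code of your own. Each camera call takes 0.05 s, during which the arm holds its last target. There are 200 camera calls.

## Working session

There is one attempt and no reset: what is moved stays moved. The work goes in short steps, Python scripts to look and compute and a tool call to move; the robot and the scene stay as the last step left them, time stands still between calls to the robot, and variables do not carry over. Pictures are saved under pics/ and viewed, at most 10 in all, crops included, and the job is handed in when it is done.

Besides the shell and the picture viewer there is one more tool, called after "Call:" in YAML: its name, and indented under it one key for each argument. move_arm: Moves the arm, as the interface text tells. Its arguments: {"type":"object","properties":{"steps":{"type":"array"}},"required":["steps"]}

```bash
mkdir -p pics; cat > h.py <<'E'
from bench import *
import numpy as np, cv2
def cam(n):
    m=camera_model(n); R=cv2.Rodrigues(np.array(m["rvec"],float))[0]; return m,R,np.array(m["tvec"],float).ravel()
def ray(c,uv):
    m,R,t=c; d=R.T@np.array([(uv[0]-m["cx"])/m["fx"],(uv[1]-m["cy"])/m["fy"],1]); return -R.T@t,d
def atz(c,uv,z):
    o,d=ray(c,uv); return o+d*(z-o[2])/d[2]
def proj(c,p):
    m,R,t=c; q=R@np.asarray(p)+t; return np.array([m["fx"]*q[0]/q[2]+m["cx"],m["fy"]*q[1]/q[2]+m["cy"]])
def save(n,name):
    p,d=snapshot(n); cv2.imwrite("pics/"+name,p[:,:,::-1]); return p,d
E
python3 - <<'E'
from h import *
np.set_printoptions(precision=4,suppress=True)
Z=dict(leg_pointer=.086,mark_tip=.086,leg_grip=.102,grip_mid=.137,lever_tip=.15,dial_grip=.071,dial_pointer=.056,tab_tip=.056,stand=0,lever=.108,plates=0,mug=0,bowl=0)
ims=[]
for n in ("top","side"):
    c=cam(n); p,d=save(n,n+"0.png"); ims.append(p)
    for k,z in Z.items():
        r=spot_point(n,k)
        print(n,k,[(np.array(x["uv"]).round(1),round(x["score"],2),atz(c,x["uv"],z)) for x in r[:2]])
print(get_obs())
E
```

```text
top leg_pointer [(array([235.6, 206.9]), 0.62, array([0.547 , 0.0132, 0.086 ]))]
top mark_tip [(array([236.7, 222.2]), 0.43, array([0.5067, 0.0087, 0.086 ]))]
top leg_grip [(array([240.8, 186.8]), 0.18, array([0.5978, 0.0003, 0.102 ]))]
top grip_mid [(array([220.1, 186.9]), 0.52, array([0.5886, 0.0495, 0.137 ])), (array([230. , 187.7]), 0.42, array([0.5872, 0.0245, 0.137 ]))]
top lever_tip [(array([240.8, 184.4]), 0.58, array([ 0.5936, -0.0035,  0.15  ])), (array([229.3, 186.9]), 0.45, array([0.5865, 0.0249, 0.15  ]))]
top dial_grip [(array([286.6, 221.8]), 0.57, array([ 0.5132, -0.1218,  0.071 ]))]
top dial_pointer [(array([286.7, 239.2]), 0.64, array([ 0.4684, -0.1235,  0.056 ]))]
top tab_tip []
top stand [(array([197.6, 196.2]), 0.7, array([0.5893, 0.1301, 0.    ])), (array([287.1, 221.7]), 0.45, array([ 0.5231, -0.1249,  0.    ]))]
top lever [(array([232.8, 183.7]), 0.51, array([0.6042, 0.0208, 0.108 ]))]
top plates [(array([393. , 176.1]), 0.96, array([ 0.6626, -0.4248,  0.    ]))]
top mug [(array([402.6, 279.5]), 0.76, array([ 0.3707, -0.4469,  0.    ])), (array([289.1, 222.6])
[... 1284 characters left out ...]
.8, 350.4]), 0.91, array([ 0.3663, -0.4424,  0.    ]))]
side bowl [(array([290.8, 373.2]), 0.72, array([ 0.5216, -0.5037,  0.    ])), (array([308.8, 178.6]), 0.68, array([ 0.6072,  0.1777, -0.    ]))]
{'time': 1.4, 'joint_positions': array([-1.3911,  0.0872,  1.3707,  0.    ,  1.6836, -0.1031]), 'qvel': array([ 0.0005,  0.0011,  0.0007, -0.0007, -0.0017, -0.0003]), 'joint_torque': array([  0.0003, -34.0035, -30.2591,   0.0719,   0.0237,  -0.    ]), 'tool_pos': array([ 0.1535, -0.5282,  0.2195]), 'ee_rot': array([ 3.1415, -0.    ,  0.2828]), 'wrist_force': array([ 0.6354,  0.5129, -1.2678]), 'wrist_torque': array([ 0.0165,  0.0309, -0.0409]), 'finger_force': 0.0, 'width': 0.09393622794461656}
```

```bash
python3 - <<'E'
import cv2,numpy as np
t=cv2.imread("pics/top0.png")[140:290,150:340]; s=cv2.imread("pics/side0.png")[120:260,210:390]
a=cv2.resize(t,(760,600),interpolation=cv2.INTER_CUBIC); cv2.imwrite("pics/c0.png",a)
E
```

```text
(no output)
```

View pics/c0.png

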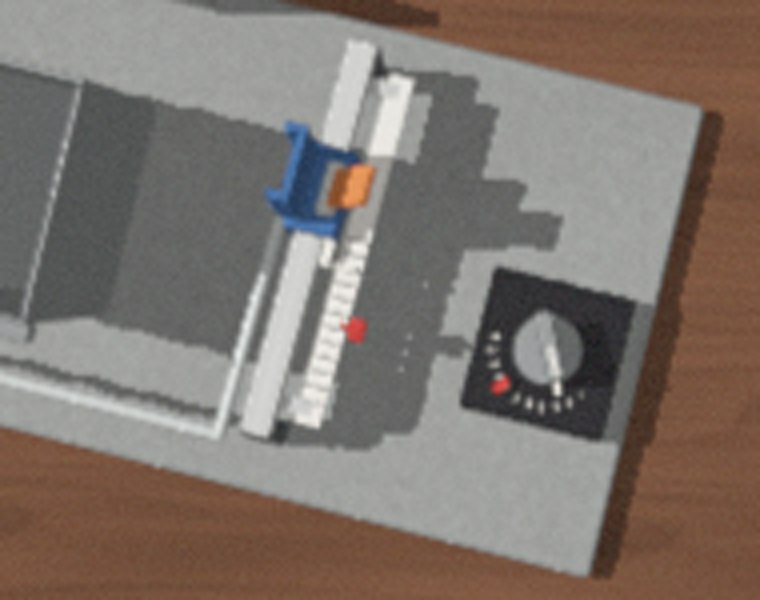

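```bash
python3 - <<'E'
from h import *
m,R,t=cam("wrist"); o=get_obs(); print(m["fx"],m["cx"],m["cy"]); print("cam pos",-R.T@t,"\n",R, o["tool_pos"])
E
```

```text
353.44226676966184 284.39002649675024 210.95140179270226
cam pos [ 0.23042639 -0.5046932   0.38588651] 
 [[ 0.27936442 -0.9601846  -0.00102647]
 [-0.92290634 -0.26881304  0.27565094]
 [-0.26495172 -0.07605973 -0.96125725]] [ 0.15347347 -0.52817966  0.21949105]
```

Call:
move_arm:
  steps: [0, 0, 0, 0.025, 0.037, 0.01, 1, 0, 0, 0, 0.05, 0.075, 0.03, 1, 0, 0, -0.02, 0.075, 0.112, 0.03, 1, 0, 0, -0.04, 0.1, 0.15, 0.03, 1, 0, 0, -0.06, 0.125, 0.187, 0.03, 1, 0, 0, -0.08, 0.15, 0.225, 0.03, 1, 0, 0, -0.1, 0.175, 0.262, 0.03, 1, 0, 0, -0.1, 0.2, 0.3, 0.03, 1, 0, 0, -0.1, 0.225, 0.34, 0.03, 1, 0, 0, -0.1, 0.25, 0.38, 0.03, 1, 0, 0, -0.1, 0.29, 0.42, 0.03, 1, 0, 0, -0.1, 0.29, 0.42, 0.03, 1]

```text
time: 2.6
tool_pos: [0.4456, -0.1042, 0.2493]
ee_rot: [-3.14, -0.001, 0.19]
wrist_force: [-0.6, -1.2, -0.1]
width: 0.0941
finger_force: 0.0
```

```bash
python3 - <<'E'
from h import *
np.set_printoptions(precision=4,suppress=True)
Z=dict(leg_pointer=.086,mark_tip=.086,grip_mid=.137,lever_tip=.15,dial_grip=.071,dial_pointer=.056,tab_tip=.056,lever=.108)
n="wrist"
c=cam(n); p,d=save(n,"w1.png")
for k,z in Z.items():
        r=spot_point(n,k)
        print(n,k,[(np.array(x["uv"]).round(1),round(x["score"],2),atz(c,x["uv"],z)) for x in r[:2]])
o=get_obs();print(o["time"],o["tool_pos"],o["ee_rot"],o["joint_positions"])
E
```

```text
wrist leg_pointer [(array([175.5,  59.3]), 0.66, array([0.5477, 0.013 , 0.086 ]))]
wrist mark_tip [(array([164.9,  99.9]), 0.64, array([0.5124, 0.0187, 0.086 ]))]
wrist grip_mid []
wrist lever_tip []
wrist dial_grip [(array([312. , 138.1]), 0.93, array([ 0.5036, -0.1183,  0.071 ]))]
wrist dial_pointer [(array([309.9, 170. ]), 0.91, array([ 0.4709, -0.1243,  0.056 ]))]
wrist tab_tip [(array([285.5, 146.5]), 0.54, array([ 0.4896, -0.0952,  0.056 ]))]
wrist lever []
3.05 [ 0.4429 -0.1093  0.2497] [ 3.1412 -0.0001  0.1804] [-0.3661 -0.1276  1.5225 -0.0003  1.7464  1.0243]
```

View pics/w1.png

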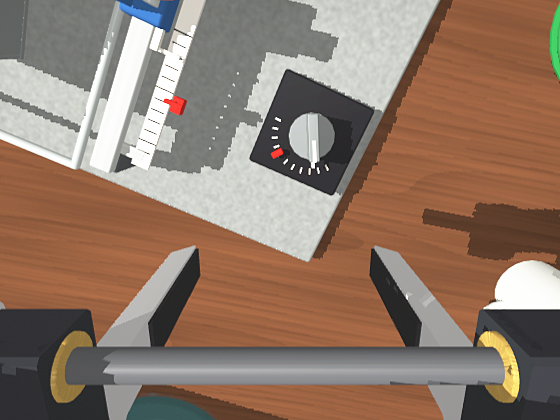

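```bash
cat >> h.py <<'E'
def cloud(n,p,d):
    m,R,t=cam(n); v,u=np.mgrid[0:420,0:560]
    P=np.stack([(u-m["cx"])/m["fx"]*d,(v-m["cy"])/m["fy"]*d,d],-1).reshape(-1,3)
    return ((P-t)@R).reshape(420,560,3)
E
python3 - <<'E'
from h import *
np.set_printoptions(precision=4,suppress=True)
c=cam("wrist"); p,d=snapshot("wrist"); X=cloud("wrist",p,d); v,u=np.mgrid[0:420,0:560]
H=cv2.cvtColor(p,cv2.COLOR_RGB2HSV).astype(int)
dial=np.hypot(X[...,0]-.504,X[...,1]+.119)<.03
bar=dial&(X[...,2]>.066); b=X[bar]; print("z q",np.percentile(b[:,2],[5,50,95]),len(b))
top=dial&(X[...,2]>.076); uv=np.c_[u[top],v[top]]
W=np.array([atz(c,q,.082) for q in uv])[:,:2]; r=cv2.minAreaRect((W*1e4).astype(np.float32)); print("bar rect",r, "mean",W.mean(0))
red=((H[...,0]<8)|(H[...,0]>172))&(H[...,1]>150)&(H[...,2]>100)
k,L,S,C=cv2.connectedComponentsWithStats(red.astype(np.uint8))
for i in range(1,k):
    if S[i,4]>20:
        print(C[i],S[i,4],"z49",atz(c,C[i],.049),"z86",atz(c,C[i],.086),"depth z",np.median(X[L==i],0))
wh=dial&(p.min(-1)>225)&(X[...,2]<.07);print("white",wh.sum(),np.c_[u[wh],v[wh]].mean(0) if wh.any() else 0)
# black box yaw / stand
black=(p.max(-1)<60)&(np.abs(X[...,2]-.04)<.008)&(np.hypot(X[...,0]-.504,X[...,1]+.119)<.09)
W=np.array([atz(c,q,.04) for q in np.c_[u[black],v[black]]])[:,:2]; print("box",cv2.minAreaRect((W*1e4).astype(np.float32)))
cv2.imwrite("pics/d1.png",cv2.resize(p[60:210,220:400][:,:,::-1],None,fx=4,fy=4,interpolation=cv2.INTER_CUBIC))
E
```

```text
z q [0.0803 0.0832 0.3496] 687
bar rect ((3941.14111328125, -1747.145263671875), (2895.099853515625, 603.5005493164062), 35.33848190307617) mean [ 0.4616 -0.1445]
[169.5573 101.3702] 262 z49 [0.5089 0.02   0.049 ] z86 [0.5102 0.0085 0.086 ] depth z [0.5109 0.0073 0.0894]
[271.6104 149.0909] 77 z49 [ 0.4809 -0.0876  0.049 ] z86 [ 0.485  -0.0882  0.086 ] depth z [ 0.481  -0.0874  0.0497]
white 19 [302.6316 153.0526]
box ((5046.7294921875, -1184.47998046875), (989.9276733398438, 985.5925903320312), 77.10205078125)
```

View pics/d1.png

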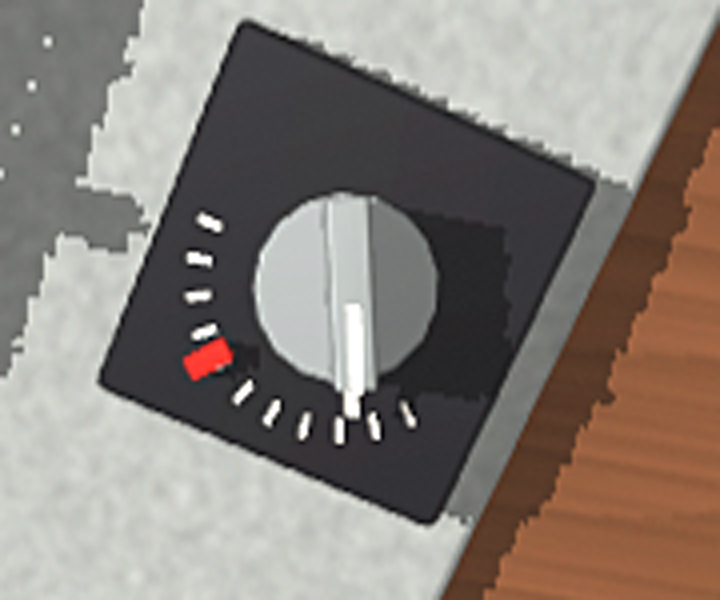

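```bash
python3 - <<'E'
from h import *
np.set_printoptions(precision=4,suppress=True)
c=cam("wrist"); A=np.array([.5047,-.1184])
tip=atz(c,(307.75,163.75),.056)[:2]; disc=atz(c,(306.5,131.5),.056)[:2]; barend=atz(c,(220+350/4,60+195/4),.082)[:2]; barnear=atz(c,(220+357/4,60+388/4),.082)[:2]
tab=atz(c,(271.6,149.1),.048)[:2]
print(tip,disc,barend,barnear,tab)
for C in (A,disc):
    for q in (tip,tab): w=q-C; print(np.hypot(*w),np.arctan2(-w[1],-w[0]))
w=barend-barnear;print(np.arctan2(w[1],w[0]))
o=get_obs();print(o["tool_pos"],o["ee_rot"])
y=-.225;R=np.array([[np.cos(y),-np.sin(y)],[np.sin(y),np.cos(y)]])
S=A-R@[-.03,-.26];print("stand",S,"bin",S+R@[0,.13])
mk=atz(c,(169.56,101.37),.088)[:2]; print("mark stand",R.T@(mk-S), "lp",R.T@(np.array([.5477,.013])-S))
E
```

```text
[ 0.4738 -0.1263] [ 0.5051 -0.1188] [ 0.5263 -0.1139] [ 0.4838 -0.1241] [ 0.4809 -0.0874]
0.03188106466554313 0.25181448231688863
0.039096203067246045 -0.9158346737866523
0.03222004053272895 0.23785487794574492
0.03964188533453477 -0.9124931656709417
0.2367330795537295
[ 0.443  -0.1091  0.2496] [ 3.1413 -0.0001  0.1807]
stand [0.592  0.1284] bin [0.621  0.2551]
mark stand [-0.0527 -0.1354] lp [-0.0174 -0.1223]
```

Call:
move_arm:
  steps: [0, 0, 0.02, 0.03, -0.005, -0.01, 0.6, 0, 0, 0.055, 0.0615, -0.01, -0.03, 0.5, 0, 0, 0.055, 0.0615, -0.01, -0.07, 0.4, 0, 0, 0.055, 0.0615, -0.01, -0.11, 0.4, 0, 0, 0.055, 0.0615, -0.01, -0.15, 0.4, 0, 0, 0.055, 0.0615, -0.01, -0.17, 0.4, 0, 0, 0.055, 0.0615, -0.01, -0.1765, 0.4, 0, 0, 0.055, 0.0615, -0.01, -0.1765, 0.4, 0, 0, 0.055, 0.0615, -0.01, -0.1765, 0.2, 0, 0, 0.055, 0.0615, -0.01, -0.1765, 0, 0, 0, 0.055, 0.0615, -0.01, -0.1765, 0, 0, 0, 0.055, 0.0615, -0.01, -0.1765, 0]

```text
time: 4.3
tool_pos: [0.5059, -0.1196, 0.0742]
ee_rot: [3.137, -0.002, 0.238]
wrist_force: [0.4, -0.4, 0.4]
width: 0.0096
finger_force: 30.0
```

```bash
python3 - <<'E'
from h import *
np.set_printoptions(precision=4,suppress=True)
o=get_obs();print(o["time"],o["tool_pos"],o["ee_rot"],o["width"],o["finger_force"],o["wrist_force"])
E
```

```text
4.3 [ 0.5059 -0.1196  0.0742] [ 3.1374 -0.0019  0.2381] 0.0096287133018555 29.972422420978546 [ 0.4383 -0.4218  0.3639]
```

Call:
move_arm:
  steps: [0, 0, -0.13, 0, 0, 0, 0, 0, 0, -0.26, 0, 0, 0, 0, 0, 0, -0.39, 0, 0, 0, 0, 0, 0, -0.52, 0, 0, 0, 0, 0, 0, -0.65, 0, 0, 0, 0, 0, 0, -0.78, 0, 0, 0, 0, 0, 0, -0.91, 0, 0, 0, 0, 0, 0, -1.03, 0, 0, 0, 0, 0, 0, -1.12, 0, 0, 0, 0, 0, 0, -1.152, 0, 0, 0, 0, 0, 0, -1.152, 0, 0, 0, 0, 0, 0, -1.152, 0, 0, 0, 0]

```text
time: 5.5
tool_pos: [0.5055, -0.1205, 0.0742]
ee_rot: [3.14, -0.005, -0.915]
wrist_force: [-0.9, -5.2, 1.5]
width: 0.0101
finger_force: 30.0
```

```bash
python3 - <<'E'
from h import *
np.set_printoptions(precision=4,suppress=True)
p,d=save("wrist","w2.png")
o=get_obs();print(o["time"],o["tool_pos"],o["ee_rot"],o["width"],o["finger_force"],o["wrist_force"],o["joint_positions"])
E
```

```text
5.55 [ 0.5056 -0.1205  0.0742] [ 3.1399 -0.0051 -0.9148] 0.009525447507073587 29.98893052339554 [ 0.0849 -4.1035  0.5338] [-0.3404  0.0939  1.6575 -0.0043  1.3869  2.1459]
```

Call:
move_arm:
  steps: [0, 0, 0, 0, 0, 0, 0.2, 0, 0, 0, 0, 0, 0, 0.4, 0, 0, 0, 0, 0, 0.01, 0.4, 0, 0, 0, 0, 0, 0.05, 0.4, 0, 0, 0.08, -0.01, 0.02, 0.09, 0.6, 0, 0, 0.2, -0.02, 0.03, 0.13, 1, 0, 0, 0.33, -0.03, 0.04, 0.17, 1, 0, 0, 0.46, -0.04, 0.06, 0.18, 1, 0, 0, 0.59, -0.05, 0.06, 0.18, 1, 0, 0, 0.69, -0.05, 0.06, 0.18, 1, 0, 0, 0.69, -0.05, 0.06, 0.18, 1, 0, 0, 0.69, -0.05, 0.06, 0.18, 1]

```text
time: 6.75
tool_pos: [0.455, -0.0579, 0.2534]
ee_rot: [-3.141, -0.0, -0.226]
wrist_force: [0.7, 0.4, 0.2]
width: 0.0939
finger_force: 0.0
```

```bash
python3 - <<'E'
from h import *
np.set_printoptions(precision=4,suppress=True)
Z=dict(leg_pointer=.086,mark_tip=.086,grip_mid=.137,lever_tip=.15,dial_grip=.071,dial_pointer=.056,tab_tip=.056,lever=.108)
n="wrist"
p,d=snapshot(n); p,d=snapshot(n);p,d=snapshot(n);c=cam(n); p,d=save(n,"w3.png")
y=-.225;R=np.array([[np.cos(y),-np.sin(y)],[np.sin(y),np.cos(y)]]);S=np.array([.592,.1284])
for k,z in Z.items():
    r=spot_point(n,k)
    for x in r[:2]:
        w=atz(c,x["uv"],z); print(k,np.array(x["uv"]).round(1),round(x["score"],2),w,R.T@(w[:2]-S))
o=get_obs();print(o["time"],o["tool_pos"],o["ee_rot"])
print(c)
big=cv2.resize(p[20:220,180:420],None,fx=3,fy=3,interpolation=cv2.INTER_CUBIC);cv2.imwrite("pics/d3.png",big[:,:,::-1])
E
```

```text
leg_pointer [185.4 111.9] 0.68 [0.551  0.0133 0.086 ] [-0.0142 -0.1213]
mark_tip [188.4 156.7] 0.78 [0.5116 0.0227 0.086 ] [-0.0548 -0.121 ]
grip_mid [103.5  50. ] 0.85 [0.6037 0.0454 0.137 ] [ 0.0299 -0.0783]
lever_tip [165.3  48.7] 0.68 [ 0.5916 -0.0027  0.15  ] [ 0.0288 -0.1279]
dial_grip [334.3 129.2] 0.61 [ 0.5046 -0.1174  0.071 ] [-0.0304 -0.2592]
dial_pointer [312.9 153. ] 0.94 [ 0.4849 -0.0936  0.056 ] [-0.0549 -0.2403]
tab_tip [312.1 149.9] 0.63 [ 0.4882 -0.0934  0.056 ] [-0.0517 -0.2394]
lever [147.8  52.7] 0.75 [0.601  0.0234 0.108 ] [ 0.0322 -0.1003]
7.35 [ 0.455  -0.0582  0.253 ] [ 3.1415  0.0001 -0.2244]
({'fx': 353.44226676966184, 'fy': 353.44226676966184, 'cx': 284.39002649675024, 'cy': 210.95140179270226, 'rvec': array([-1.8388,  2.3069,  0.3263]), 'tvec': array([0.0461, 0.3996, 0.5512])}, array([[-0.2231, -0.9748, -0.001 ],
       [-0.9368,  0.2142,  0.2766],
       [-0.2694,  0.0626, -0.961 ]]), array([0.0461, 0.3996, 0.5512]))
```

View pics/w3.png

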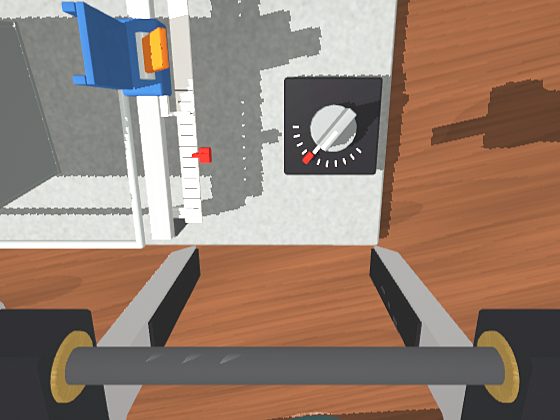

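```bash
python3 - <<'E'
from h import *
p=cv2.imread("pics/w3.png")
a=cv2.resize(p[100:180,290:380],(600,533),interpolation=cv2.INTER_CUBIC)
cv2.imwrite("pics/d4.png",a)
b=cv2.resize(p[90:175,140:225],(600,600),interpolation=cv2.INTER_CUBIC);cv2.imwrite("pics/d5.png",b)
E
```

```text
(no output)
```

View pics/d4.png

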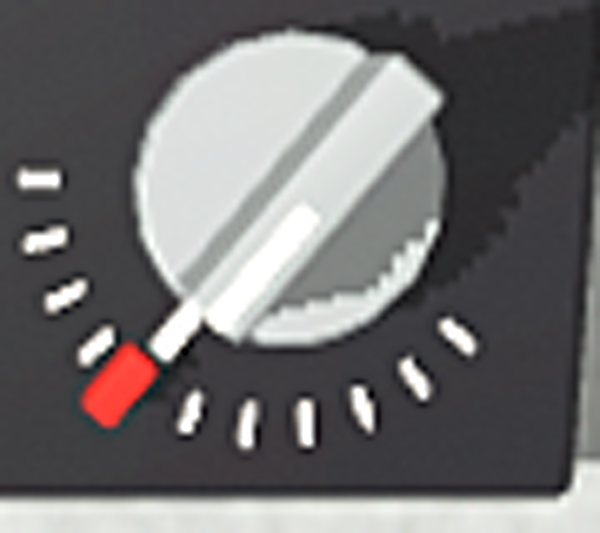

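View pics/d5.png

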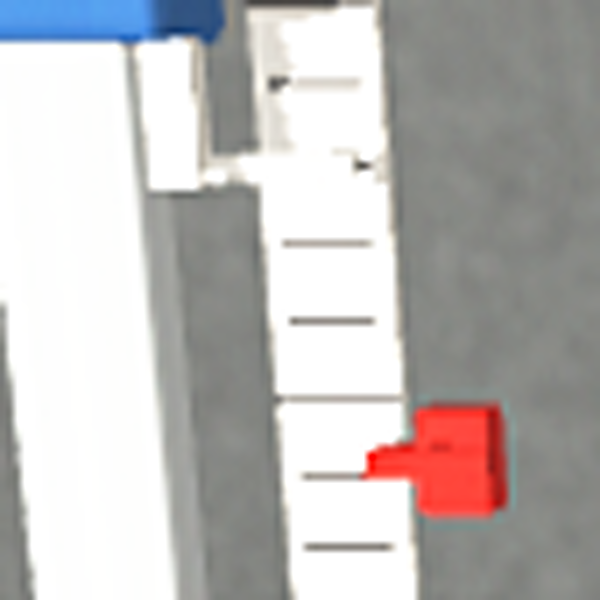

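```bash
python3 - <<'E'
from h import *
np.set_printoptions(precision=4,suppress=True)
c=cam("wrist")
y=-.225;R=np.array([[np.cos(y),-np.sin(y)],[np.sin(y),np.cos(y)]]);S=np.array([.592,.1284])
A=np.array([.5047,-.1184])
be=[atz(c,(290+q[0]/6.667,100+q[1]/6.667),.082)[:2] for q in ((421,80),(224,322))]
for C in (A,np.mean(be,0)):
  for q,z in (((315.05,151.8),.056),((308,158.05),.048)):
    w=atz(c,q,z)[:2]-C; print(C,np.hypot(*w),np.arctan2(-w[1],-w[0]))
w=be[0]-be[1]; print("bar",np.arctan2(w[1],w[0]))
for q in ((191,113.7),(192.1,155.6)): print(R.T@(atz(c,q,.086)[:2]-S))
p,d=snapshot("wrist"); X=cloud("wrist",p,d); H=cv2.cvtColor(p,cv2.COLOR_RGB2HSV).astype(int)
for n,lo,hi in (("orange",8,22),("blue",100,125)):
    m=(H[...,0]>lo)&(H[...,0]<hi)&(H[...,1]>120)&(d>0)&(X[...,2]>.1)&(X[...,2]<.18); P=X[m]; q=(P[:,:2]-S)@R
    print(n,m.sum()); 
    for a,b in ((.105,.12),(.12,.135),(.135,.15),(.15,.16),(.16,.17)):
        s=(P[:,2]>a)&(P[:,2]<b)
        if s.sum()>3: print(a,s.sum(),np.percentile(q[s],[2,50,98],axis=0).ravel())
    print("zmax",P[:,2].max())
E
```

```text
[ 0.5047 -0.1184] 0.029402002503067525 -0.8666649161518607
[ 0.5047 -0.1184] 0.039275639487504795 -0.8869534784251223
[ 0.5037 -0.1194] 0.029567696062903836 -0.9153580028681308
[ 0.5037 -0.1194] 0.0394616018891525 -0.9233570720599673
bar -0.8935299458511039
[-0.0159 -0.1262]
[-0.0538 -0.1245]
orange 748
0.105 70 [ 0.0167 -0.1035  0.0276 -0.1005  0.0411 -0.099 ]
0.12 230 [ 0.0168 -0.1121  0.0288 -0.1074  0.041  -0.1024]
0.135 181 [ 0.0167 -0.1288  0.0306 -0.1199  0.0414 -0.1139]
0.15 267 [ 0.0173 -0.129   0.0297 -0.1266  0.0415 -0.1229]
zmax 0.15416223107612004
blue 5215
0.105 556 [ 0.0048 -0.0852  0.0295 -0.0833  0.0534 -0.0787]
0.12 621 [ 0.0048 -0.0839  0.0294 -0.0833  0.0525 -0.0788]
0.135 732 [ 0.0048 -0.084   0.0291 -0.0833  0.0526 -0.075 ]
0.15 581 [ 0.0048 -0.0841  0.0298 -0.0833  0.0528 -0.0711]
0.16 1335 [ 0.0051 -0.0839  0.031  -0.081   0.0532 -0.0698]
zmax 0.16832004301011885
```

Call:
move_arm:
  steps: [0, 0, 0, 0.045, 0.024, 0, 0.8, 0, 0, 0, 0.09, 0.048, 0, 0.8, 0, 0, 0, 0.13, 0.067, 0, 0.8, 0, 0, 0, 0.1405, 0.072, 0, 0.8, 0, 0, 0, 0.1405, 0.072, -0.02, 0.8, 0, 0, 0, 0.1405, 0.072, -0.04, 0.8, 0, 0, 0, 0.1405, 0.072, -0.065, 0.8, 0, 0, 0, 0.1405, 0.072, -0.09, 0.8, 0, 0, 0, 0.1405, 0.072, -0.11, 0.8, 0, 0, 0, 0.1405, 0.072, -0.121, 0.8, 0, 0, 0, 0.1405, 0.072, -0.121, 0.8, 0, 0, 0, 0.1405, 0.072, -0.121, 0.8]

```text
time: 8.6
tool_pos: [0.5958, 0.0136, 0.133]
ee_rot: [-3.142, -0.001, -0.224]
wrist_force: [-0.1, 0.2, -0.3]
width: 0.0753
finger_force: 0.0
```

```bash
python3 - <<'E'
from h import *
np.set_printoptions(precision=4,suppress=True)
o=get_obs();print(o["time"],o["tool_pos"],o["ee_rot"],o["width"],o["wrist_force"])
p,d=save("wrist","w6.png")
y=-.225;R=np.array([[np.cos(y),-np.sin(y)],[np.sin(y),np.cos(y)]]);S=np.array([.592,.1284])
print(R.T@(o["tool_pos"][:2]-S))
E
```

```text
8.6 [0.5958 0.0136 0.133 ] [-3.1416 -0.0013 -0.2244] 0.07528544155668972 [-0.0735  0.2256 -0.2601]
[ 0.0293 -0.1111]
```

View pics/w6.png

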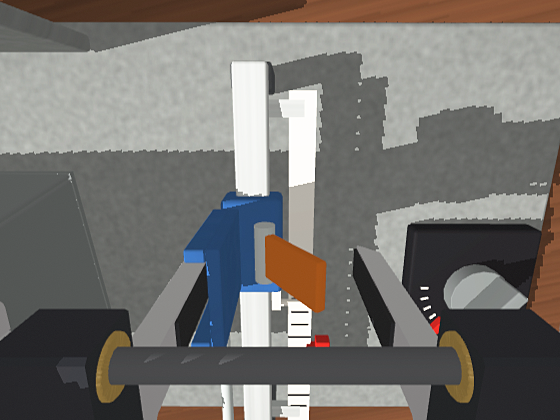

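Call:
move_arm:
  steps: [0, 0, 0, -0.005, 0.0011, 0, 0.8, 0, 0, 0, -0.01, 0.0023, 0, 0.8, 0, 0, 0, -0.015, 0.0034, 0, 0.8, 0, 0, 0, -0.02, 0.0046, 0, 0.8, 0, 0, 0, -0.025, 0.0057, 0, 0.8, 0, 0, 0, -0.03, 0.0069, 0, 0.8, 0, 0, 0, -0.035, 0.008, 0, 0.8, 0, 0, 0, -0.039, 0.0089, 0, 0.8, 0, 0, 0, -0.042, 0.0096, 0, 0.8, 0, 0, 0, -0.044, 0.0101, 0, 0.8, 0, 0, 0, -0.0448, 0.0103, 0, 0.8, 0, 0, 0, -0.0448, 0.0103, 0, 0.8]

```text
time: 9.85
tool_pos: [0.5504, 0.0242, 0.1318]
ee_rot: [3.141, 0.001, -0.224]
wrist_force: [2.6, -0.8, 1.7]
width: 0.0752
finger_force: 1.2
```

```bash
cat > m.py <<'E'
from h import *
import sys
np.set_printoptions(precision=4,suppress=True)
o=get_obs();print(o["time"],o["tool_pos"],o["ee_rot"],o["width"],o["wrist_force"],o["finger_force"])
y=-.225;R=np.array([[np.cos(y),-np.sin(y)],[np.sin(y),np.cos(y)]]);S=np.array([.592,.1284])
print("tcp stand",R.T@(o["tool_pos"][:2]-S))
for n in ("wrist","top","side"):
    p,d=save(n,sys.argv[1]+n+".png"); c=cam(n)
    for k in ("leg_pointer","mark_tip","grip_mid"):
        for x in spot_point(n,k)[:2]:
            w=atz(c,x["uv"],.137 if k=="grip_mid" else .086); print(n,k,np.array(x["uv"]).round(1),round(x["score"],2),R.T@(w[:2]-S))
E
python3 m.py a
```

```text
9.85 [0.5504 0.0242 0.1318] [ 3.1414  0.0008 -0.2241] 0.07519682333387792 [ 2.6309 -0.7732  1.6929] 1.206221580505371
tcp stand [-0.0174 -0.1108]
wrist leg_pointer [306. 290.] 0.77 [-0.0533 -0.1242]
wrist mark_tip [307.9 290.8] 0.48 [-0.0539 -0.1255]
wrist grip_mid [223.5 259.7] 0.66 [-0.0088 -0.0797]
top leg_pointer [237.4 220.6] 0.74 [-0.052  -0.1364]
side leg_pointer [276.5 184.2] 0.59 [-0.0613 -0.1121]
side mark_tip [279.  186.9] 0.45 [-0.0522 -0.1232]
side mark_tip [290.  370.5] 0.19 [ 0.0807 -0.6852]
side grip_mid [301.  164.5] 0.77 [ 0.0004 -0.0812]
```

```bash
python3 - <<'E'
import cv2
p=cv2.imread("pics/awrist.png"); cv2.imwrite("pics/e.png",cv2.resize(p[245:320,255:355],(800,600),interpolation=cv2.INTER_CUBIC))
E
```

```text
(no output)
```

View pics/e.png

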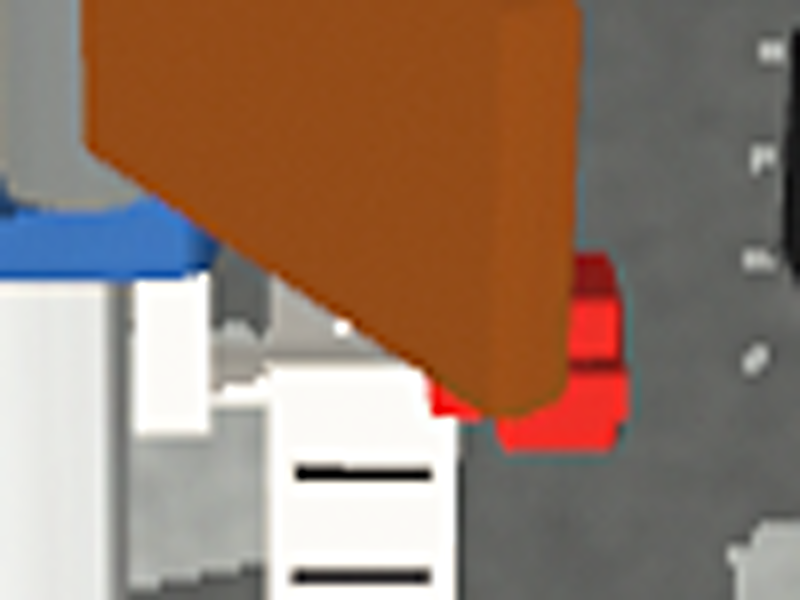

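Call:
move_arm:
  steps: [0, 0, 0, 0.003, -0.0007, 0, 0.8, 0, 0, 0, 0.003, -0.0007, 0.02, 0.8, 0, 0, 0, 0.003, -0.0007, 0.06, 0.8, 0, 0, 0, -0.01, 0.0025, 0.1, 0.8, 0, 0, 0, -0.04, 0.009, 0.12, 0.8, 0, 0, 0, -0.05, 0.0115, 0.12, 0.8, 0, 0, 0, -0.05, 0.0115, 0.12, 0.8, 0, 0, 0, -0.05, 0.0115, 0.12, 0.8, 0, 0, 0, -0.05, 0.0115, 0.12, 0.8]

```text
time: 11.35
tool_pos: [0.5004, 0.0354, 0.2495]
ee_rot: [3.141, 0.004, -0.224]
wrist_force: [-0.6, 0.4, -0.1]
width: 0.0753
finger_force: 0.0
```

```bash
python3 - <<'E'
from h import *
np.set_printoptions(precision=4,suppress=True)
y=-.225;R=np.array([[np.cos(y),-np.sin(y)],[np.sin(y),np.cos(y)]]);S=np.array([.592,.1284])
n="wrist";c=cam(n);p,d=save(n,"bwrist.png");o=get_obs();print(o["time"],o["tool_pos"])
for k in ("leg_pointer","mark_tip"):
    for x in spot_point(n,k)[:2]: print(k,x["uv"],x["score"],R.T@(atz(c,x["uv"],.086)[:2]-S))
u,v=proj(c,np.r_[S+R@[-.054,-.125],.086]); u0,v0=int(u)-40,int(v)-30; print(u0,v0)
cv2.imwrite("pics/f.png",cv2.resize(p[v0:v0+60,u0:u0+80][:,:,::-1],(800,600),interpolation=cv2.INTER_CUBIC))
E
```

```text
11.4 [0.5005 0.0354 0.2498]
leg_pointer [300.7, 180.6] 0.61 [-0.0541 -0.1254]
mark_tip [296.6, 180.3] 0.66 [-0.0538 -0.1215]
260 150
```

View pics/f.png

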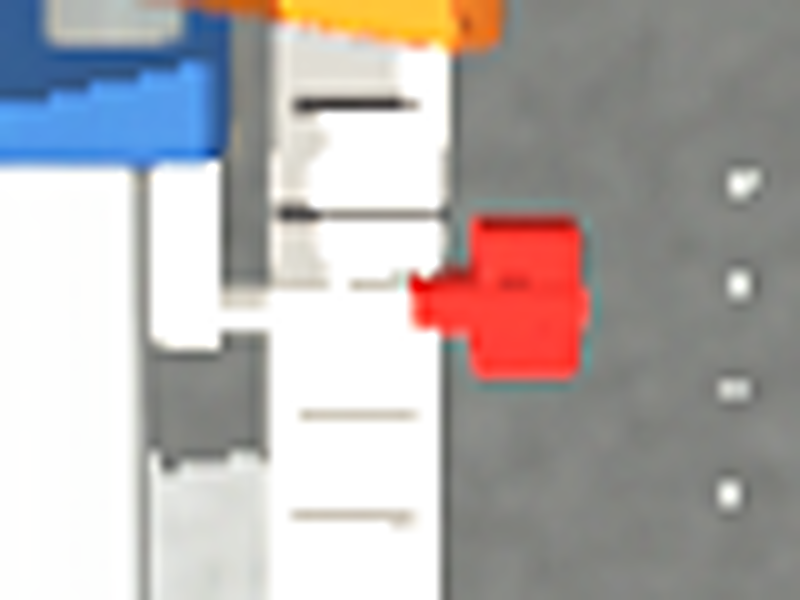

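Call:
move_arm:
  steps: [0, 0, 0, 0.03, -0.007, 0, 0.8, 0, 0, 0, 0.0545, -0.0125, 0, 0.8, 0, 0, 0, 0.0545, -0.0125, 0, 0.8, 0, 0, 0, 0.0545, -0.0125, -0.02, 0.8, 0, 0, 0, 0.0545, -0.0125, -0.045, 0.8, 0, 0, 0, 0.0545, -0.0125, -0.07, 0.8, 0, 0, 0, 0.0545, -0.0125, -0.095, 0.8, 0, 0, 0, 0.0545, -0.0125, -0.115, 0.8, 0, 0, 0, 0.0545, -0.0125, -0.12, 0.8, 0, 0, 0, 0.0545, -0.0125, -0.12, 0.8, 0, 0, 0, 0.0545, -0.0125, -0.12, 0.8]

```text
time: 12.6
tool_pos: [0.5557, 0.0232, 0.1333]
ee_rot: [-3.141, -0.002, -0.224]
wrist_force: [0.3, 0.5, 0.8]
width: 0.0749
finger_force: 0.0
```

```bash
python3 m.py c | grep -v "top\|side"
```

```text
12.6 [0.5557 0.0232 0.1333] [-3.1413 -0.0018 -0.2241] 0.0749464492895507 [0.316  0.5122 0.7748] 0.0
tcp stand [-0.0119 -0.1107]
wrist leg_pointer [306.5 296.4] 0.79 [-0.0532 -0.1245]
wrist grip_mid [228.7 266.3] 0.95 [-0.0076 -0.0816]
```

Leg unmoved; now close while keeping the plate finger in its recess.

Call:
move_arm:
  steps: [0, 0, 0, 0.0013, 0.0056, 0, 0.68, 0, 0, 0, 0.0024, 0.0104, 0, 0.57, 0, 0, 0, 0.0035, 0.0153, 0, 0.45, 0, 0, 0, 0.0044, 0.0192, 0, 0.35, 0, 0, 0, 0.0048, 0.0212, 0, 0.28, 0, 0, 0, 0.0048, 0.0212, 0, 0.28, 0, 0, 0, 0.0048, 0.0212, 0, 0.2, 0, 0, 0, 0.0048, 0.0212, 0, 0, 0, 0, 0, 0.0048, 0.0212, 0, 0, 0, 0, 0, 0.0048, 0.0212, 0, 0, 0, 0, 0, 0.0048, 0.0212, 0, 0]

```text
time: 14.3
tool_pos: [0.5605, 0.043, 0.1331]
ee_rot: [3.139, -0.002, -0.225]
wrist_force: [-0.8, -5.9, 5.8]
width: 0.0231
finger_force: 30.0
```

```bash
python3 m.py g; python3 - <<'E'
import cv2
p=cv2.imread("pics/gwrist.png"); cv2.imwrite("pics/g2.png",cv2.resize(p[200:350,180:380],(800,600),interpolation=cv2.INTER_CUBIC))
E
```

```text
14.3 [0.5605 0.043  0.1331] [ 3.139  -0.0022 -0.2249] 0.02311213002944875 [-0.8235 -5.888   5.8367] 30.015500485897064
tcp stand [-0.0117 -0.0903]
wrist mark_tip [335.8 296. ] 0.67 [-0.0527 -0.124 ]
wrist mark_tip [485.8 280.8] 0.39 [-0.0414 -0.2236]
wrist grip_mid [269.4 268.5] 0.69 [-0.0085 -0.0817]
top mark_tip [277.5 237.2] 0.53 [-0.0681 -0.2486]
top mark_tip [233.9 217.6] 0.48 [-0.0466 -0.1254]
side leg_pointer [277.6 185.7] 0.93 [-0.057  -0.1184]
side mark_tip [278.8 187.5] 0.44 [-0.0522 -0.126 ]
side grip_mid [300.5 163.7] 0.44 [-0.0015 -0.0776]
side grip_mid [213.7 349. ] 0.44 [-0.0558 -0.7017]
```

View pics/g2.png

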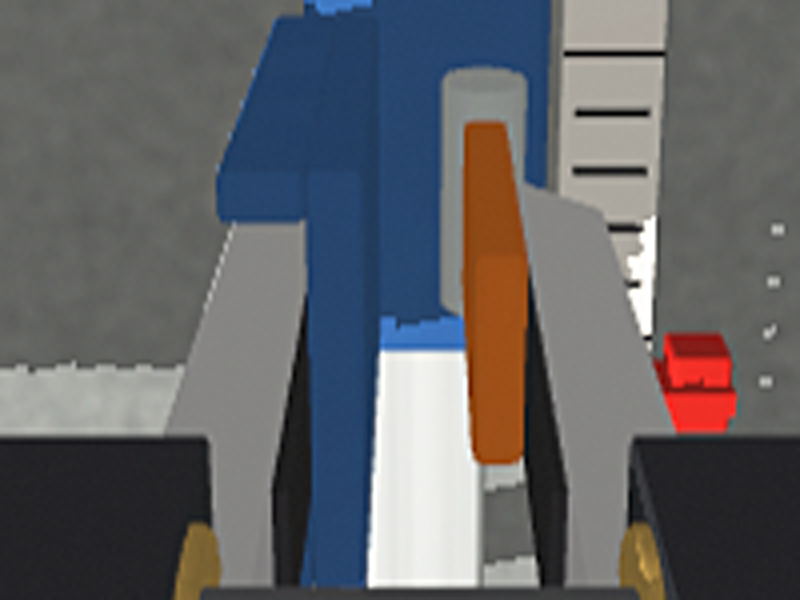

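Call:
move_arm:
  steps: [0, 0, 0, -0.0003, -0.0012, 0, 0, 0, 0, 0, -0.0003, -0.0012, 0, 0, 0, 0, 0, -0.0003, -0.0012, 0, 0]

```text
time: 15.2
tool_pos: [0.5605, 0.0429, 0.1331]
ee_rot: [3.141, -0.002, -0.224]
wrist_force: [-0.5, -2.2, 5.6]
width: 0.0233
finger_force: 30.0
```

```bash
python3 - <<'E'
from h import *
np.set_printoptions(precision=3,suppress=True)
o=get_obs();print(o["time"],o["tool_pos"],o["width"],o["wrist_force"],o["finger_force"])
y=-.225;R=np.array([[np.cos(y),-np.sin(y)],[np.sin(y),np.cos(y)]]);S=np.array([.592,.1284])
save("wrist","hwrist.png"); c=cam("wrist")
for f in ("awrist","cwrist","gwrist","hwrist"):
    p=cv2.imread(f"pics/{f}.png"); H=cv2.cvtColor(p,cv2.COLOR_BGR2HSV).astype(int)
    blue=(H[...,0]>100)&(H[...,0]<125)&(H[...,1]>120)
    red=((H[...,0]<4)|(H[...,0]>174))&(H[...,1]>180)&(H[...,2]>100); red[:,370:]=0
    v,u=np.nonzero(red); 
    off=0 if f in("gwrist","hwrist") else -33
    e=[np.nonzero(blue[:,q+off])[0].max() for q in range(279,294,2)]
    print(f,"red rows",v.min(),v.max(),u.min(),u.max(),"blue edge",e)
    if f=="hwrist": print(R.T@(atz(c,(286,np.median(e)+.5),.102)[:2]-S), "<- carriage front x (top edge z102)")
E
```

```text
15.2 [0.56  0.043 0.133] 0.023306548703761754 [-0.461 -2.235  5.597] 30.02206653356552
awrist red rows 277 300 309 332 blue edge [np.int64(279), np.int64(279), np.int64(279), np.int64(279), np.int64(279), np.int64(279), np.int64(279), np.int64(279)]
cwrist red rows 283 306 309 332 blue edge [np.int64(286), np.int64(286), np.int64(286), np.int64(286), np.int64(286), np.int64(286), np.int64(286), np.int64(286)]
gwrist red rows 284 307 344 363 blue edge [np.int64(286), np.int64(286), np.int64(286), np.int64(286), np.int64(286), np.int64(286), np.int64(286), np.int64(286)]
hwrist red rows 284 307 344 363 blue edge [np.int64(286), np.int64(286), np.int64(286), np.int64(286), np.int64(286), np.int64(286), np.int64(286), np.int64(286)]
[-0.037 -0.09 ] <- carriage front x (top edge z102)
```

```bash
python3 -c "
from bench import *
print(close_job())"
```

```text
the job is handed in; nothing more can be done
None
```

The job is handed in at about 15 s of the 53 s limit. The dial pointer measured within about 0.02 rad of the red tab. The leg pointer measured within about 1 mm of the red mark. The lever is squeezed shut (fingers 23.3 mm apart) and still pinched with the plate at 30 N.

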